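Replace the failed middle board of a drive unit and move the others on

TASK

The red-tagged driver board in the drive unit has failed: fit the green-tagged board, now in the test jig, in its place, with the controller board back on top of it. The yellow-tagged board, now on the preheater, goes into the test jig, and the red-tagged one onto the preheater rails; the empty blue mat is there for parking boards meanwhile. Stand every board squarely and centrally on its feet, lengthwise in its place, never let one drop, and leave the standing fan and the flux bottle as they are.

Things in the scene. Friction and masses are not known exactly. Their poses are not given: they have to be found in the camera images.
- unit: drive unit: fixed finned aluminium base 150 x 110 mm, flat top 22 mm above its origin (centre of underside), x lengthwise. A driver board stands with its feet on the top (brass discs mark them), centred over the origin, lengthwise along x. At the start: the red-tagged board with the controller on it.
- jig: test jig: fixed white box 150 x 110 mm, tan top plate 30 mm above its origin (centre of underside), x lengthwise; gold pins in the middle 11 mm above the plate; black end stops 20 mm above it, inner faces at x +-64. A driver board's feet stand on the plate, centred over the origin, lengthwise along x.
- preheater: fixed black box 150 x 110 mm, brown heater window, two flat aluminium cross rails (x +-33 to +-65, along y), tops 44 mm above its origin (centre of underside), 6 mm upstands at x +-67. A driver board's feet stand on the rails, centred over the origin, lengthwise along x.
- mat: empty blue anti-static mat 230 x 110 mm, 3 mm thick, fixed; origin: centre of underside, x lengthwise. Room to park the controller (centred at x -57 mm) and one driver board (at x +57 mm) end to end.
- red_board: black driver board 110 x 56 mm, red tag (15 x 34) across its +x end. Origin: centre, under its four 15 mm brass feet (7 mm thick, at x +-46, y +-20); x lengthwise, z up. White headers flush with both long edges (84 long, 15 to 27 mm above origin): grip there, across 56 mm (y). 90 g. Starts in the unit, under the controller; its tag sticks out.
- controller: small black board 70 x 44 mm, 70 g. Origin: centre, under its four 30 mm feet (x +-28, y +-11, 6 thick); x lengthwise, z up. Green terminal blocks flush with both long edges (60 long, 30 to 46 mm above origin): grip there, across 44 mm (y). Its feet stand on a driver board 17 mm above that one's origin, between the headers (8 mm play each side; their tops 10 mm above its feet).
- green_board: black driver board 110 x 56 mm, green tag (15 x 34) across its +x end. Origin: centre, under its four 15 mm brass feet (7 mm thick, at x +-46, y +-20); x lengthwise, z up. White headers flush with both long edges (84 long, 15 to 27 mm above origin): grip there, across 56 mm (y). 90 g. Starts in the jig.
- yellow_board: black driver board 110 x 56 mm, yellow tag (15 x 34) across its +x end. Origin: centre, under its four 15 mm brass feet (7 mm thick, at x +-46, y +-20); x lengthwise, z up. White headers flush with both long edges (84 long, 15 to 27 mm above origin): grip there, across 56 mm (y). 90 g. Starts on the preheater.
- fan: black cooling fan, 80 x 80 x 25 mm, loose, standing on its edge; origin: centre of its underside. A bystander.
- flux: small white flux bottle with red cap, diameter 38, height 85 mm, loose, upright; origin: centre of its underside. A bystander.

How it is judged:
At the end, for the whole second after the job is handed in: Green-tagged board on the unit, yellow in the jig, red on the preheater rails (each within 10 mm), controller on the green board (within 8 mm); all lengthwise within 0.17 rad, either way round, level within 0.08 rad, seated height within 4 mm, released and at rest (horizontal distance between green_board and unit below 0.01 m and z of green_board in the frame of unit between 0.018 and 0.026 m and angle between the x axis of green_board and the x axis of unit, either way round below 0.17 rad and angle between each of green_board, controller, yellow_board, red_board's own z axis and vertical below 0.08 rad and horizontal distance between controller and green_board below 0.008 m and z of controller in the frame of green_board between 0.013 and 0.021 m and angle between the x axis of controller and the x axis of green_board, either way round below 0.17 rad and horizontal distance between yellow_board and jig below 0.01 m and z of yellow_board in the frame of jig between 0.026 and 0.034 m and angle between the x axis of yellow_board and the x axis of jig, either way round below 0.17 rad and horizontal distance between red_board and preheater below 0.01 m and z of red_board in the frame of preheater between 0.04 and 0.048 m and angle between the x axis of red_board and the x axis of preheater, either way round below 0.17 rad and linear speed of each of red_board, controller, green_board, yellow_board below 0.02 m/s and angular speed of each of red_board, controller, green_board, yellow_board below 0.2 rad/s); the robot touches nothing.
It fails at once if a board is dropped (in the air, touching nothing, faster than 0.6 m/s: a fall of about 2 cm) ((contact force between red_board and anything else below 0.01 N and linear speed of red_board above 0.6 m/s) or (contact force between controller and anything else below 0.01 N and linear speed of controller above 0.6 m/s) or (contact force between green_board and anything else below 0.01 N and linear speed of green_board above 0.6 m/s) or (contact force between yellow_board and anything else below 0.01 N and linear speed of yellow_board above 0.6 m/s)).
It fails at once if the fan or the flux bottle is moved by more than 15 mm or tipped (distance of any of fan, flux from where it was at the start of the episode above 0.015 m or angle between any of fan, flux's own z axis and vertical above 0.3 rad).
It also fails if it takes over 136 s, if anything falls off the work surface, if the arm or the gripper's body presses on something with over 40 N, if the wrist force passes 120 N, or if a joint passes its speed limit or range.

ROBOT

A 7-joint arm with a two-finger parallel gripper is mounted at the origin on the work surface. World frame = base frame: x ahead of the robot, y to its left, z up, the work surface at z = 0. Lengths are in m, angles in rad, forces in N, time in s.
With the tool pointing down it reaches from about 0.4 to 0.85 m from the base axis. Payload 6.9 kg.
Tool frame: the origin (TCP) lies midway between the tips of the shut fingers; the grasp point (between the pads) lies 19 mm behind it; z points along the fingers, y is the line along which they close (so a half turn about z gives the same grasp; the last joint's range is limited). The gripper opens to 85 mm and grips with 20 to 120 N. Pads are 22 mm wide; open, the fingers measure 114 mm over their backs; the gripper's body (76 mm by 85 mm) begins 54 mm behind the grasp point. The pads swing forward as they close: fully open they stand 13 mm farther back than shut.
Start: joints at [-1.202, 0.507, -0.238, 1.5, 0.126, 1.149, -0.155], TCP at [0.163, 0.603, 0.193] pointing down, gripper open.
Joint ranges: [-3.08, 3.08], [-0.24, 2.05], [-1.43, 1.35], [0, 2.5], [-1.52, 4.66], [0.17, 1.96], [-2.89, 2.89]. Speed limits (rad/s): [2.39, 2.39, 3.14, 3.14, 3.14, 3.14, 3.14].

INTERFACE

Orientations are given as a unit quaternion [w, x, y, z].
In Python, from cell import manip gives the robot as it stands. Calls block until the motion is done:
- manip.goto(position, orientation): joint-space move of the TCP to a pose.
- manip.movel(position, frame=None, speed=0.15): straight line of the TCP; frame=None keeps the orientation; speed is the mean speed in m/s.
- manip.move_j(angles): joint-space move.
- manip.command_gripper(opening): opening from 0.0 (shut) to 1.0 (fully open); the grip force is fixed at half the most; returns when the fingers have stopped.
- manip.pause(seconds).
- manip.solve_ik(position, orientation): joint angles nearest the present ones, or None.
- manip.snapshot(name): name is "scene" or "top"; returns a dict with "pixels" (400x640x3 uint8, red, green, blue), "mtx" (3x3 intrinsics, pixels), "world_from_camera" (4x4, takes a point from camera to world coordinates). Camera axes: x right, y up, looking along -z (the intrinsics and any distortion apply to the point x, -y, -z); pixel columns grow to the right and rows downward; lengths in m; the calibration is good to about 2 mm. A picture is of the moment at which its call begins. There is no depth.
A pose or a line that the arm cannot do raises manip.MotionError and nothing moves.
- manip.finish_job(): hands the job in; it is judged then, once.
Readings, each from a call of its own:
- manip.read_t(): time.
- manip.read_q(): joint angles.
- manip.read_dq(): joint speeds.
- manip.read_tau(): joint torques, N m.
- manip.read_ee_pos(): TCP position.
- manip.read_ee_rot(): TCP orientation.
- manip.read_ft_force(): force on the tool from outside, world axes, zero at the start.
- manip.read_wrist_torque(): the same for the moment, N m.
- manip.read_opening(): opening from 0.0 (shut) to 1.0 (fully open).
- manip.read_grip_force(): force on a finger pad.
Only numpy, scipy, OpenCV 4.12 (cv2) and the standard library are available. Lean on these libraries where they do the work, as an engineer would, in place of code of your own. Each camera call takes 0.05 s, during which the arm holds its last target. There are 200 camera calls.

## Working session

There is one attempt and no reset: what is moved stays moved. The work goes in short steps, each a Python script; the robot and the scene stay as the last script left them, time stands still between calls to the robot, and variables do not carry over. Pictures are saved under pics/ and viewed, at most 14 in all, crops included, and the job is handed in when it is done.

```bash
ls; mkdir -p pics; python3 - <<'E'
from cell import manip
import cv2,numpy as np
for n in ("top","scene"):
    s=manip.snapshot(n); cv2.imwrite(f"pics/{n}0.png",s["pixels"][:,:,::-1]); print(n,s["mtx"].tolist(),s["world_from_camera"].round(4).tolist(),[k for k in s])
print(manip.read_t(),manip.read_ee_rot())
E
```

```text
pics
top [[374.40707680425857, 0.0, 317.3397862498745], [0.0, 374.40707680425857, 207.1936929051634], [0.0, 0.0, 1.0]] [[-0.0298, 0.9885, -0.1481, 0.4436], [-0.9995, -0.0277, 0.0164, 0.0154], [0.0121, 0.1485, 0.9888, 1.024], [0.0, 0.0, 0.0, 1.0]] ['pixels', 'mtx', 'world_from_camera']
scene [[409.4319949669036, 0.0, 315.3173845261751], [0.0, 409.4319949669036, 203.25594905568585], [0.0, 0.0, 1.0]] [[0.3834, -0.5241, 0.7605, 1.4371], [0.9235, 0.2073, -0.3227, -0.3617], [0.0115, 0.8261, 0.5635, 0.6941], [0.0, 0.0, 0.0, 1.0]] ['pixels', 'mtx', 'world_from_camera']
0.1 [-9.66904787e-05  1.31514423e-01  9.91313918e-01 -8.14947479e-04]
```

View pics/top0.png

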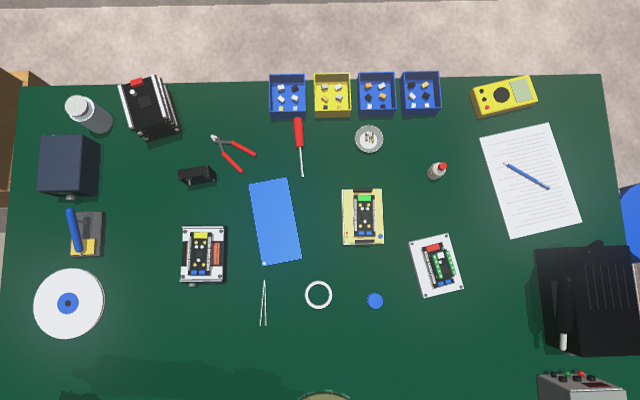

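View pics/scene0.png

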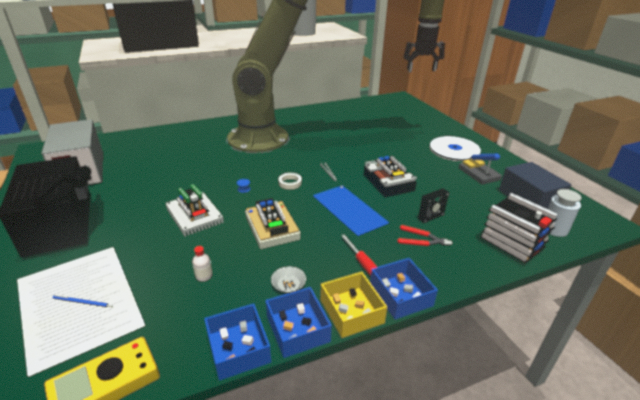

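The top view shows the preheater with yellow near (203,254), the mat near (275,221), the jig with green near (362,216), the unit with red and controller near (437,265), the fan near (197,175) and the flux near (437,171). Next I'll enlarge these.

```bash
python3 - <<'E'
import cv2,numpy as np
im=cv2.imread("pics/top0.png")
def crop(x,y,w=80,h=100,s=5):
    c=cv2.resize(im[y:y+h,x:x+w],None,fx=s,fy=s,interpolation=cv2.INTER_CUBIC)
    for i in range(0,w,10):
        cv2.line(c,(i*s,0),(i*s,6),(255,255,255),1); cv2.putText(c,str(x+i),(i*s,16),0,.35,(255,255,255),1)
    for j in range(0,h,10):
        cv2.line(c,(0,j*s),(6,j*s),(255,255,255),1); cv2.putText(c,str(y+j),(8,j*s+4),0,.35,(255,255,255),1)
    return c
cv2.imwrite("pics/c1.png",np.hstack([crop(162,215,80,75),crop(235,172,80,75,5)][:1]+[crop(322,180,80,75)]))
cv2.imwrite("pics/c2.png",np.hstack([crop(398,227,80,75),crop(400,150,64,60,6)[:375,:380]][:2]) if 0 else crop(398,227,80,75,7))
cv2.imwrite("pics/c3.png",crop(170,150,160,120,5))
E
```

```text
(no output)
```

View pics/c1.png

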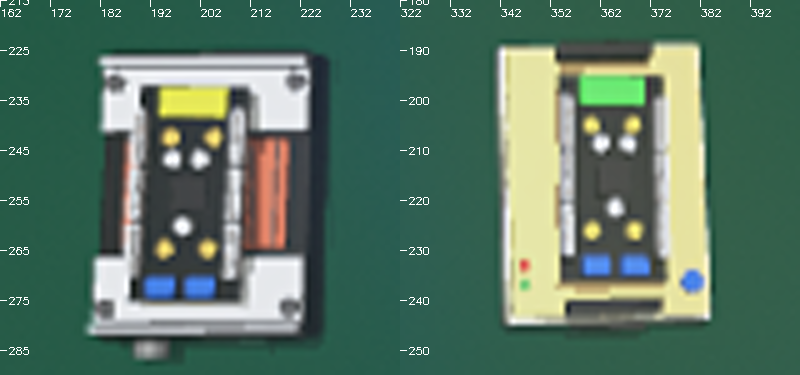

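View pics/c2.png

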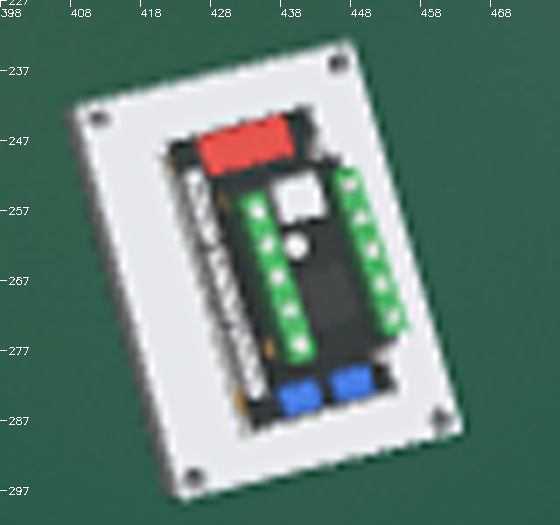

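View pics/c3.png

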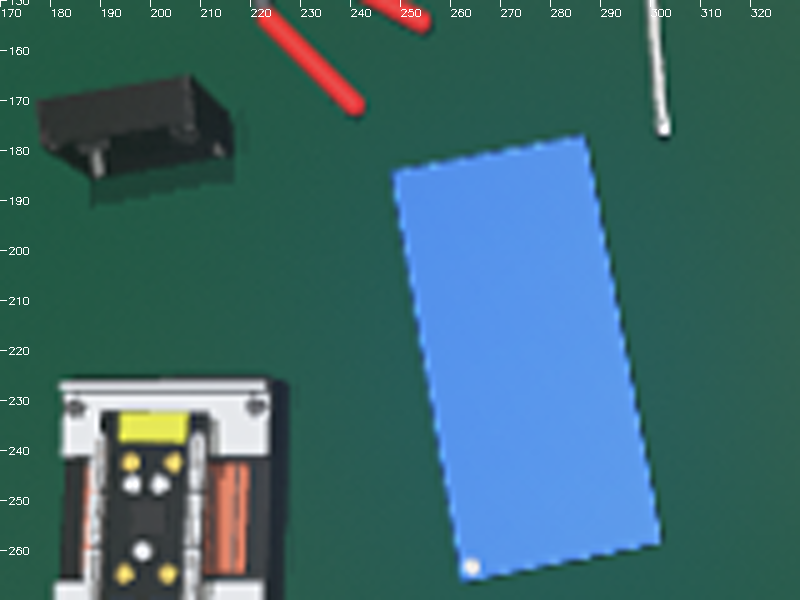

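```bash
cat > h.py <<'E'
import numpy as np, cv2
from scipy.optimize import least_squares
from cell import manip
def proj(P,s):
    W=np.linalg.inv(s["world_from_camera"]); c=P@W[:3,:3].T+W[:3,3]
    return np.c_[s["mtx"][0,2]+s["mtx"][0,0]*c[:,0]/-c[:,2], s["mtx"][1,2]+s["mtx"][1,1]*c[:,1]/c[:,2]]
def fit(pts,model,z,s,org,k):
    """pts: crop pixels; model: xy in mm; z: world height mm -> x,y,yaw, rms px"""
    uv=np.array(org)+(np.array(pts)+.5)/k-.5; M=np.array(model)/1000
    def f(p):
        c,n=np.cos(p[2]),np.sin(p[2])
        return (proj(np.c_[M@np.array([[c,n],[-n,c]])+p[:2],np.full(len(M),z/1000)],s)-uv).ravel()
    r=least_squares(f,[.5,0,0]); return r.x, np.sqrt(np.mean(r.fun**2))
def box(a,b): return [(a,b),(a,-b),(-a,-b),(-a,b)]   # image TL,TR,BR,BL
E
python3 - <<'E'
from h import *
s=manip.snapshot("top")
c1=((162,215),5);c1b=((322,180),5);c2=((398,227),7);c3=((170,150),5)
o=lambda L:[(x-400,y) for x,y in L]
for n,p,m,z,c in [
 ("pre rails",[(102,130),(309,130),(304,255),(96,255)],box(33,55),44,c1),
 ("yellow",[(142,87),(250,88),(240,302),(130,300)],box(55,28),61,c1),
 ("jig plate",o([(499,46),(698,44),(710,320),(506,324)]),box(75,55),30,c1b),
 ("green",o([(560,75),(664,77),(664,282),(560,282)]),box(55,28),47,c1b),
 ("unit",[(74,108),(352,40),(463,430),(180,500)],box(75,55),22,c2),
 ("red",[(165,145),(310,105),(393,388),(248,432)],box(55,28),39,c2),
 ("ctrl",[(238,195),(358,165),(407,328),(290,362)],box(30,22),85,c2),
 ("mat",[(393,173),(583,136),(661,543),(463,580)],box(115,55),3,c3)]:
    x,r=fit(p,m,z,s,*c); print(n,x.round(4).tolist(),round(r,2))
E
```

```text
pre rails [0.4788, 0.3009, -0.0298] 0.47
yellow [0.4778, 0.3021, -0.0362] 0.32
jig plate [0.5653, -0.1207, -0.0134] 0.25
green [0.5651, -0.1231, -0.0462] 0.21
unit [0.4303, -0.3109, 0.2023] 0.17
red [0.4308, -0.3098, 0.2197] 0.37
ctrl [0.4324, -0.3106, 0.2256] 0.14
mat [0.5629, 0.1168, 0.1646] 0.38
```

```bash
cat >> h.py <<'E'
H=0.17
PL=dict(pre=(.4786,.3012,-.030,.044),jig=(.5653,-.1210,-.018,.030),unit=(.4303,-.3109,.2023,.022),
 mat_c=(.5629-.057*.9865,.1168-.057*.1639,.1646,.003),mat_b=(.5629+.057*.9865,.1168+.057*.1639,.1646,.003))
B0=dict(yellow=(.4778,.3018,-.034,.044),green=(.5651,-.1225,-.035,.030),red=(.4308,-.3098,.215,.022),ctrl=(.4324,-.3106,.2256,.039))
def quat(yaw): y=yaw+np.pi; return np.array([0,np.cos(y/2),np.sin(y/2),0])
def over(p,z): return np.array([p[0],p[1],z])
def pick(p,dz,w):
    manip.goto(over(p,H),quat(p[2])); manip.command_gripper(w)
    manip.movel(over(p,p[3]+dz),speed=.12); manip.command_gripper(0.)
    g=manip.read_opening(),manip.read_grip_force()
    manip.movel(over(p,p[3]+dz+.03),speed=.08); manip.movel(over(p,H),speed=.2)
    print("grip",g,manip.read_opening(),manip.read_t())
def place(p,dz,w):
    manip.goto(over(p,H),quat(p[2])); manip.movel(over(p,p[3]+dz+.02),speed=.15)
    manip.movel(over(p,p[3]+dz+.0007),speed=.04); f=manip.read_ft_force()
    manip.command_gripper(w); manip.movel(over(p,H),speed=.2)
    print("placed",np.round(f,1),manip.read_t())
def snap(name,cam="top"):
    s=manip.snapshot(cam); cv2.imwrite(f"pics/{name}.png",s["pixels"][:,:,::-1]); return s
E
python3 - <<'E'
from h import *
for n,p in {**PL,**B0}.items():
    for z in (p[3]-.003,H):
        q=manip.solve_ik(over(p,z),quat(p[2])); print(n,None if q is None else np.round(q,2))
pick(B0["ctrl"],.017,1.0)
snap("g1"); snap("g1s","scene")
im=cv2.imread("pics/g1.png")[180:320,350:530]; im2=cv2.imread("pics/g1s.png")[120:260,120:300]
cv2.imwrite("pics/g1c.png",np.hstack([cv2.resize(i,(400,311),interpolation=cv2.INTER_CUBIC) for i in (im,im2)]))
E
```

```text
pre [-0.45  0.58 -0.23  1.85  0.19  0.73  0.75]
pre [-0.45  0.44 -0.24  1.7   0.12  1.02  0.82]
jig [ 0.17  0.61  0.01  1.83 -0.    0.7   1.73]
jig [ 0.02  0.46  0.23  1.67 -0.12  1.03  1.84]
unit [ 0.43  0.58  0.22  1.96 -0.21  0.62  2.57]
unit [ 0.09  0.47  0.75  1.79 -0.37  1.03  2.75]
mat_c [-0.12  0.59 -0.2   2.01  0.21  0.56  1.27]
mat_c [-0.18  0.36 -0.1   1.82  0.04  0.97  1.43]
mat_b [-0.12  0.71 -0.2   1.7   0.19  0.75  1.32]
mat_b [-0.14  0.53 -0.16  1.52  0.09  1.1   1.41]
yellow [-0.46  0.58 -0.23  1.85  0.19  0.73  0.74]
yellow [-0.45  0.43 -0.24  1.7   0.12  1.02  0.81]
green [ 0.16  0.61  0.01  1.83 -0.01  0.7   1.72]
green [ 0.01  0.46  0.24  1.67 -0.12  1.03  1.83]
red [ 0.43  0.58  0.22  1.97 -0.21  0.61  2.57]
red [ 0.09  0.47  0.74  1.79 -0.36  1.03  2.75]
ctrl [ 0.39  0.56  0.28  1.95 -0.24  0.66  2.62]
ctrl [ 0.09  0.47  0.74  1.79 -0.36  1.03  2.76]
grip (-0.0006688099788361926, 0.0) -0.0010700029627033045 6.65
```

View pics/g1c.png

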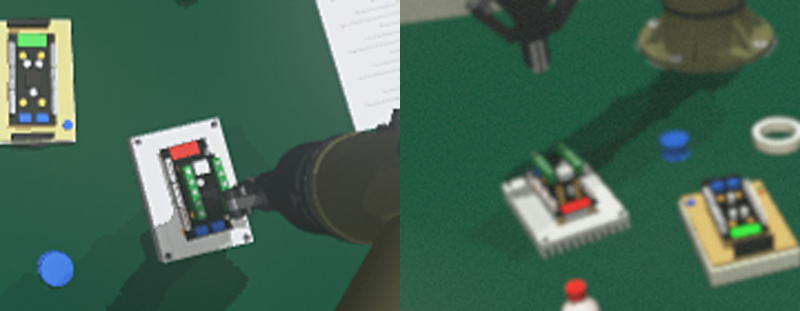

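The fingers shut on nothing and the controller looks undisturbed. I'll check the real tool pose against the images.

```bash
python3 - <<'E'
from h import *
p=np.array(manip.read_ee_pos()); print(p,manip.read_ee_rot(),manip.read_opening(),quat(.2256))
s=manip.snapshot("top"); s2=manip.snapshot("scene")
u=proj(p[None],s)[0]; v=proj(p[None],s2)[0]; print("crop px top",(u-[350,180])*400/180,"scene",(v-[120,120])*400/180+[400,0])
c=np.array([[.4324,-.3106,.085]]); print((proj(c,s2)[0]-[120,120])*400/180+[400,0])
E
```

```text
[ 0.43182994 -0.30980473  0.16864942] [-8.88004817e-04 -1.12665698e-01  9.93632213e-01  8.22616564e-04] -0.0026682293390510913 [ 0.         -0.11256094  0.99364482  0.        ]
crop px top [235.96468016 187.44445274] scene [543.93144623  97.62063337]
[554.72716774 157.55412672]
```

```bash
python3 - <<'E'
from h import *
p=np.array(manip.read_ee_pos()); out=[]
for n in ("top","scene"):
    s=snap("x","%s"%n); im=cv2.imread("pics/x.png")
    u=proj(p[None]+np.array([[0,0,0],[0,0,.03],[0,0,.06]]),s); a,b=(u[0]-[25,25]).astype(int); k=8
    c=cv2.resize(im[b-15:b+45,a:a+50] if n=="top" else im[b-20:b+40,a:a+50],None,fx=k,fy=k,interpolation=cv2.INTER_CUBIC)
    o=np.array([a,b-15 if n=="top" else b-20])
    for q,col in zip(u,((0,0,255),(0,255,255),(255,0,255))): cv2.circle(c,tuple(((q-o+.5)*k).astype(int).tolist()),4,col,-1)
    out.append(c)
cv2.imwrite("pics/x2.png",np.hstack(out))
E
```

```text
(no output)
```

View pics/x2.png

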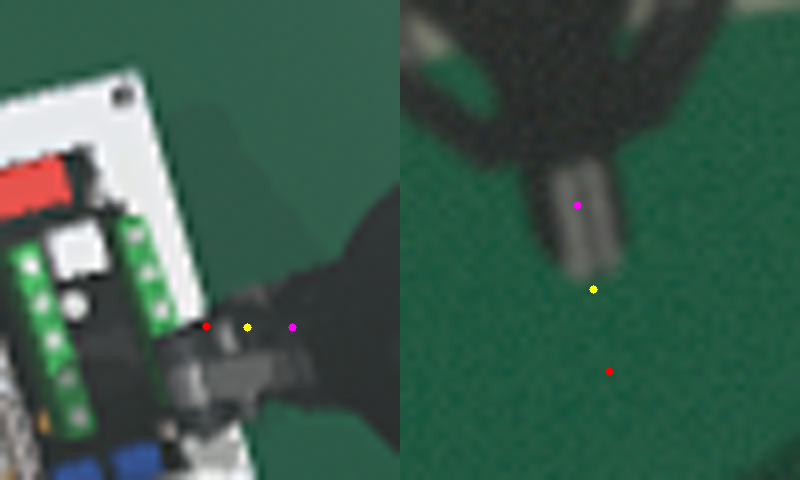

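```bash
python3 - <<'E'
from h import *
p=np.array(manip.read_ee_pos()); S=[manip.snapshot(n) for n in("top","scene")]
for d0 in ((-22,44),(-30,50),(-15,44)):
    t=[proj(p[None],S[0])[0]+np.array(d0)/8, proj(p[None],S[1])[0]+np.array((-16,-96))/8]
    r=least_squares(lambda x:np.r_[proj(x[None],S[0])[0]-t[0],proj(x[None],S[1])[0]-t[1]],p)
    print((r.x-p).round(4),r.fun.round(1))
print(manip.read_q(), manip.read_ft_force())
E
```

```text
[-0.0127  0.0099  0.0247] [3.  0.5 3.6 0.9]
[-0.0144  0.011   0.0234] [3.4 0.5 4.  1. ]
[-0.0126  0.009   0.0253] [2.7 0.4 3.2 0.8]
[ 0.12334394  0.45466958  0.68078909  1.78713383 -0.33050186  1.01750047
  2.72728186] [ 1.26124902  0.50707063 -0.06783921]
```

```bash
python3 - <<'E'
from h import *
manip.movel([.42,-.05,.17],speed=.25); manip.movel([.42,-.05,.05],speed=.15); manip.pause(.3)
p=np.array(manip.read_ee_pos()); print(p,manip.read_ee_rot(),manip.read_t())
R=[]
for n,(x0,x1,y0,y1) in (("scene",(155,475,140,260)),("top",(165,485,150,310))):
    s=snap("y",n); im=cv2.imread("pics/y.png"); k=2.5
    c=cv2.resize(im[y0:y1,x0:x1],None,fx=k,fy=k,interpolation=cv2.INTER_CUBIC)
    P=lambda Q:((proj(np.array(Q,float),s)-[x0,y0]+.5)*k).astype(int)
    for (x,y,w,z),(a,b) in ((PL["unit"],(.075,.055)),(PL["jig"],(.075,.055)),(PL["pre"],(.033,.055)),((.5629,.1168,.1646,.003),(.115,.055))):
        q=[(x+u*np.cos(w)-v*np.sin(w),y+u*np.sin(w)+v*np.cos(w),z) for u,v in box(a,b)]
        cv2.polylines(c,[P(q)],True,(255,0,255),1)
    cv2.polylines(c,[P([p,p+[0,0,.05]])],False,(0,255,255),1)
    R.append(c)
cv2.imwrite("pics/y2.png",np.vstack(R)[:600] if sum(r.shape[0] for r in R)<=600 else np.vstack([R[0][:280],R[1][:320]]))
E
```

```text
[ 0.42034208 -0.04989605  0.05045509] [ 5.32501316e-04 -1.12691385e-01  9.93629895e-01  1.90194822e-05] 9.4917
```

View pics/y2.png

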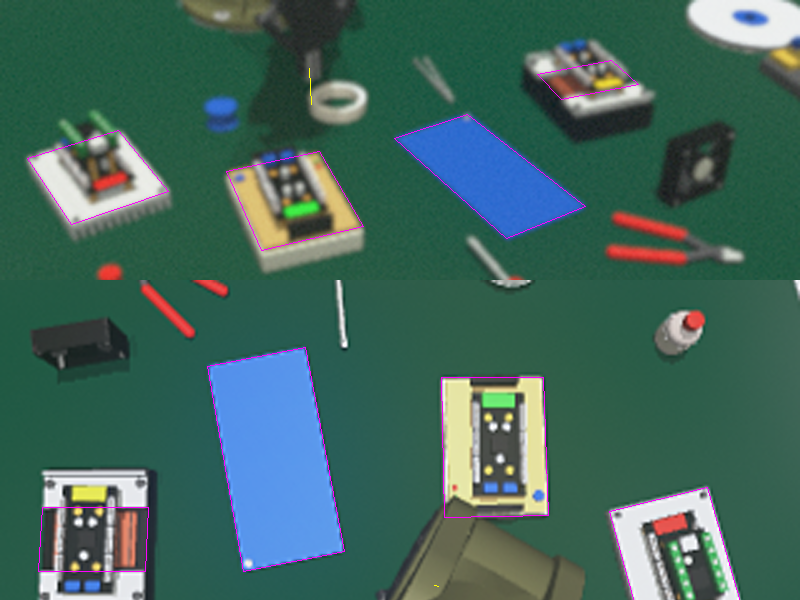

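The wireframes match in both views, so the cameras and fixture poses are good. The fingertips appear about 30 mm above the reported TCP: in the scene crop they are at (314,75), against a predicted (310,104). I'll touch the bare table gently to measure the tool offset.

```bash
python3 - <<'E'
from h import *
z=.05; f0=np.array(manip.read_ft_force())
try:
    while z>-.05:
        z-=.008 if z>.0 else .003; manip.movel([.42,-.05,z],speed=.08)
        f=np.array(manip.read_ft_force())
        if f[2]-f0[2]>3: break
except manip.MotionError as e: print(e)
p=np.array(manip.read_ee_pos()); print(z,p,f,f0,manip.read_t())
s=snap("t","scene"); im=cv2.imread("pics/t.png"); k=8
u=proj(np.array([p,[p[0],p[1],0]]),s); a,b=(u[1]-[40,45]).astype(int); print(u,a,b)
c=cv2.resize(im[b:b+70,a:a+90],None,fx=k,fy=k,interpolation=cv2.INTER_CUBIC)
cv2.circle(c,tuple(((u[1]-[a,b]+.5)*k).astype(int).tolist()),4,(0,0,255),-1)
cv2.imwrite("pics/t2.png",c)
E
```

```text
-0.039 [ 0.420227   -0.05000788 -0.03854699] [-1.81546421  0.11481772 10.92698417] [ 0.4229211   0.68135329 -0.09072402] 14.0917
[[280.18711629 205.7174134 ]
 [279.72694234 195.45368192]] 239 150
```

View pics/t2.png

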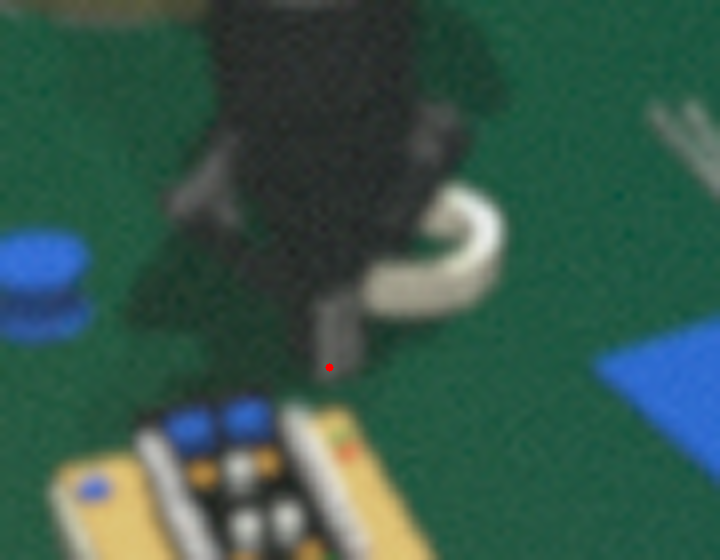

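The tips sit on the table at the predicted xy (crop dot at (329,367), tips at about (335,375)), but the reported z is −0.0385. So the real tips are about 37 mm above the reported TCP, with no sideways error. I'll correct for this and retry the controller.

```bash
sed -i 's/def over(p,z): return .*/OFF=.037  # true tip height = reported TCP z + OFF (table touch)\ndef over(p,z): return np.array([p[0],p[1],z-OFF])/' h.py
python3 - <<'E'
from h import *
manip.movel([.42,-.05,.14],speed=.2)
pick(B0["ctrl"],.017,1.0)
print(manip.read_grip_force(),manip.read_ee_pos(),manip.read_ft_force())
E
```

```text
grip (0.5010892060215646, 60.00612795352936) 0.5021676554618733 19.6333
60.804723501205444 [ 0.43218791 -0.30988763  0.13206574] [-0.60045779  0.36745321 -1.58482804]
```

```bash
python3 - <<'E'
from h import *
place(PL["mat_c"],.017,.8)
pick(B0["red"],.0,1.0)
print(manip.read_grip_force(),manip.read_ft_force())
s=snap("r","scene"); a=cv2.imread("pics/r.png")[90:240,150:390]
cv2.imwrite("pics/r2.png",cv2.resize(a,None,fx=3.2,fy=3.2,interpolation=cv2.INTER_CUBIC))
E
```

```text
placed [-1.2  0.3  4.8] 24.1167
grip (0.642931755161717, 62.24679708480835) 0.6386553018308238 29.0417
63.32743048667908 [-0.33087286 -0.03316852 -0.41995557]
```

View pics/r2.png

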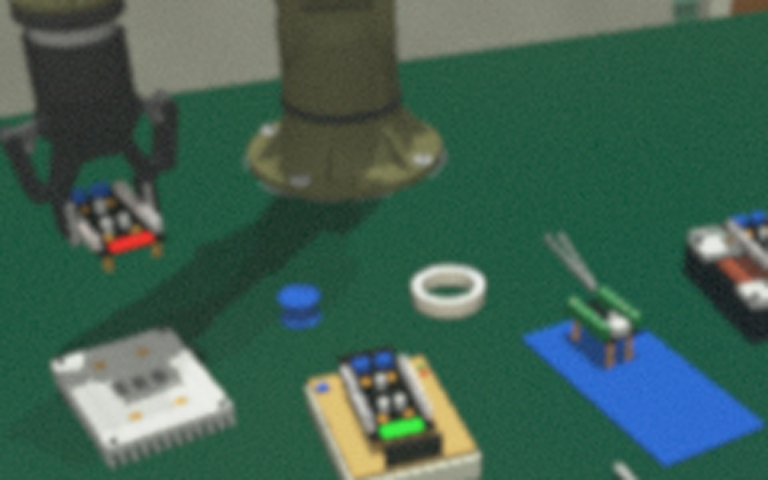

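The controller stands upright at the near end of the mat (610,330), red is held level (115,225), and the unit is clear. I'll go on to swap green and refit the controller.

```bash
python3 - <<'E'
from h import *
U=PL["unit"]
place(PL["mat_b"],.0,.85)
pick(B0["green"],.0,1.0); assert manip.read_opening()>.55
place(U,.0,.85)
pick(PL["mat_c"],.017,1.0); assert manip.read_opening()>.4
s=snap("u","top"); a=cv2.imread("pics/u.png")
cv2.imwrite("pics/u2.png",np.hstack([cv2.resize(a[225:305,395:475],(480,480),interpolation=cv2.INTER_CUBIC),cv2.resize(a[170:290,240:320],(320,480),interpolation=cv2.INTER_CUBIC)]))
E
```

```text
placed [-2.4 -0.2  5.9] 33.8917
grip (0.6452796843698465, 62.7543568611145) 0.6401283919397804 38.1167
placed [-1.6  2.2  6. ] 41.875
grip (0.5074535847607831, 60.03436088562012) 0.5026748112642281 46.875
```

View pics/u2.png

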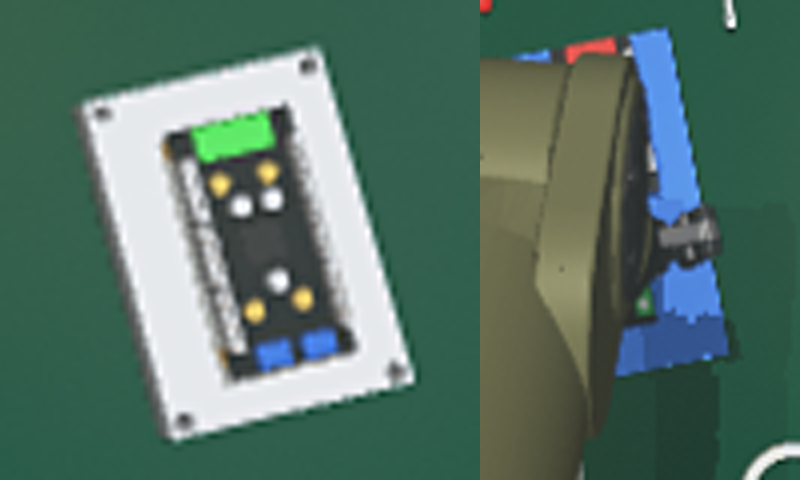

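Green stands square and central on the unit (crop corners (163,135), (288,103), (355,350), (228,382)), and the controller is in the gripper. I'll finish the remaining moves.

```bash
python3 - <<'E'
from h import *
s=manip.snapshot("top"); x,r=fit([(163,135),(288,103),(355,350),(228,382)],box(55,28),39,s,(395,225),6); print(x,r)
U=PL["unit"]; g=(np.array(U[:3])+x)/2; assert np.abs(x[:2]-U[:2]).max()<.006
place((*g,.039),.017,.8)
pick(B0["yellow"],.0,1.0); assert manip.read_opening()>.55
place(PL["jig"],.0,.85)
pick(PL["mat_b"],.0,1.0); assert manip.read_opening()>.55
place(PL["pre"],.0,.85)
manip.goto([.42,.05,.2],quat(0))
a=snap("v","top"); a=cv2.imread("pics/v.png"); b=snap("vs","scene"); b=cv2.imread("pics/vs.png")
t=np.hstack([cv2.resize(a[y:y+66,x:x+66],(266,266),interpolation=cv2.INTER_CUBIC) for x,y in((172,222),(330,183),(405,232))])
w=cv2.resize(b[130:262,155:475],(798,330),interpolation=cv2.INTER_CUBIC)
cv2.imwrite("pics/v2.png",np.vstack([t,w])); print(manip.read_t())
E
```

```text
[ 0.43026288 -0.31036334  0.19455689] 0.2885545838812531
placed [0.7 1.6 2.5] 51.0333
grip (0.642415163143736, 62.62839317321777) 0.6376955178654833 56.3
placed [-1.5  2.1  6.3] 60.6417
grip (0.6402162009767336, 63.07777762413025) 0.6409537012553564 65.2167
placed [-2.7  0.1  5.1] 68.7
69.8417
```

View pics/v2.png

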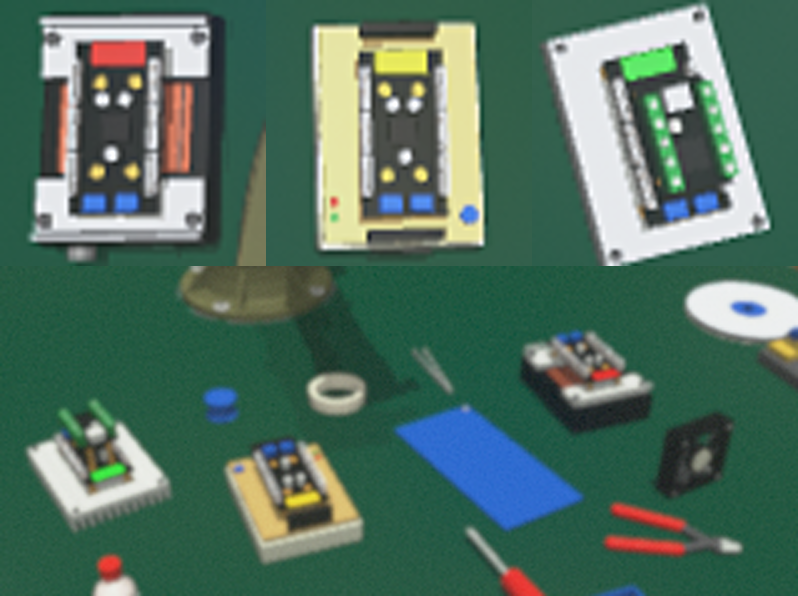

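Red on the preheater, yellow in the jig, and green with the controller on the unit are all central and level. The fan (695,455) and flux (110,580) haven't moved, and the arm is clear. I'm handing the job in.

```bash
python3 -c "
from cell import manip
print(manip.finish_job())"
```

```text
the job is handed in; nothing more can be done
None
```

The job is handed in after about 70 s of robot time. Green is on the drive unit with the controller on top, yellow is in the test jig and red is on the preheater rails. In the last pictures all boards looked central and level, and the fan and flux bottle were where they started; the hand-in returned no verdict.

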